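Plumb the studded bracket and square it in the jig corner

TASK

Pick up the lying bracket by the two ball studs at its head, ease the grip so that it swings and hangs plumb and still clear of the bench, then set it down on its foot on the bare bench and let go. Take it again lower down, across its bar, lift it and stand it in the jig with a long edge of its foot fully home against the tall fence and a short edge fully home against the low stop, foot flat on the base, and let go. Do not drop it, and leave the other loose things where they are.

Things in the scene. Friction and masses are not known exactly. Their poses are not given: they have to be found in the camera images.
- bracket: Bracket, 0.6-0.84 kg, the only thing with ball studs. Dark steel foot 90 (x) x 56 (y) x 12 (z); an aluminium bar 40 (x) x 20 (y) rises from its middle along +z to a rounded head, top at z=152. Origin: centre of the foot's underside; z from foot to head; mass centre 40 up z; same after a half turn about z. Starts lying on a 56 foot edge and the head, y level, head end 12 deg lower.
- bracket_studs (a point): Midpoint between the steel ball studs (radius 10) that stand out 9 mm at +y and -y of the head, 38 over both; 132 up the bracket's z, 20 above the bench at the start; axes the bracket's. Pinched here it can turn about y: at 70 N or more it stays aslant, up to 20 deg, and may creep out; eased to 30-50 N it settles within a few degrees of plumb; at 20 N it swings for seconds; under 10 N it may drop.
- jig: Fixed steel corner jig: base plate 150 (x) x 140 (y) x 12 thick, with a tall fence along its x and a low stop along its y that make a square inside corner. Origin: centre of the base's underside, on the bench; z up.
- jig_fence (a point): Middle of the tall fence's working face at the level of the base's top (12 above the bench). Fence 130 long, 12 thick, top 155 above the bench, face looking to the jig's -y (at y=+30). With the bracket home its studs point at it, 9 mm off: no room for a finger, so the second grip must close along the fence.
- jig_stop (a point): Middle of the low stop's working face at the level of the base's top. Stop 88 long (along y), 14 thick, top 37 above the bench, face looking to the jig's -x (at x=+55).
- jig_corner (a point): Where the bracket's origin is when home: on the base's top (12 above the bench), 28 from the fence face, 45 from the stop face. Axes as the jig's: +y straight into the fence, +x straight into the stop. Home, the bracket's x lies along this x, either way round.
- spanner: Loose steel spanner, 170 long, lying flat; bystander. Origin under its middle.
- hammer: Loose hammer, 260 long, lying; bystander. Origin under its middle.
- screwdriver: Loose red-handled screwdriver, 190 long, lying; bystander. Origin under its middle.
- angle: Loose L-shaped steel angle without studs, 90 x 50, 66 high; bystander. Origin under its longer leg.
- oilcan: Loose round steel can, 54 across, 110 high, standing; bystander. Origin under its centre.
- block: Loose dark steel block 80 x 45 x 45; bystander. Origin under its centre.
Not all that is in view belongs to the job. Several things have the shape of the bracket; the one meant has the colours described above.

How it is judged:
By the outcome, as a careful person would: the job done as asked, in the order asked, and still so for the second after the job is handed in, with the robot touching nothing.
It also fails if it takes over 64 s, if anything falls off the work surface, if the arm or the gripper's body presses on something with over 40 N, if the wrist force passes 120 N, or if a joint passes its speed limit or range.

ROBOT

A 6-joint arm with a two-finger parallel gripper is mounted at the origin on the work surface. World frame = base frame: x ahead of the robot, y to its left, z up, the work surface at z = 0. Lengths are in m, angles in rad, forces in N, time in s.
With the tool pointing down it reaches from about 0.3 to 0.775 m from the base axis. Payload 14.6 kg.
Tool frame: the origin (TCP) lies at the very end of the fingers, on their centre line; the grasp point (between the pads) lies 19 mm behind it; z points along the fingers, y is the line along which they close (so a half turn about z gives the same grasp; the last joint's range is limited). The gripper opens to 94 mm and grips with 3 to 60 N. Pads are 16 mm wide; open, the fingers measure 119 mm over their backs; the gripper's body (75 mm by 177 mm) begins 78 mm behind the grasp point.
Start: joints at [-1.312, 0.3, 1.521, -0, 1.321, -0.067], TCP at [0.176, -0.521, 0.205] pointing down, gripper open.
Joint ranges: [-3.03, 3.03], [-0.79, 2.21], [0.23, 2.52], [-1.04, 4.18], [0, 3.07], [-2.55, 2.55]. Speed limits (rad/s): [2.22, 2.22, 2.57, 3.14, 3.14, 3.14].

INTERFACE

Orientations are given as [roll, pitch, yaw] about the fixed x, y, z axes, in that order (R = Rz(yaw) Ry(pitch) Rx(roll)).
In Python, from station import ctrl, cams gives the robot as it stands. The module is installed in compiled form; this text tells all that it offers.
- The arm moves only by the tool arm_command, never from a script. Its argument "plan" is a list that holds one entry, the list of rows, each a list of 7 numbers: the shift along the tool's x, y, z in a scale on which 1.0 is 1000 mm, then the turn, a rotation vector about the tool's x, y, z in a scale on which 1.0 is pi/2 rad, then the closure, from -1 (fully open) to 1 (shut). A call has 1 to 12 rows; each row is the pose to reach, as a shift and turn from the pose commanded when the call began, along the tool's axes at that moment; what a row does not reach only later rows make up. A row lasts 1/10 s, in which the tool goes at most 50 mm and 8.59 degrees, less where a joint would pass 70% of its speed; a pose out of reach is approached as far as the arm can. A shift or turn number past 1, either way, is cut back to 1. A call with a gripper value outside its range is refused whole. The fingers move at their own pace and stop on an object; "squeeze" is the grip in N (left out, the last holds). Time passes only in rows, so rows that repeat a pose let the fingers close. It gives the time, the measured TCP pose, the force, the opening and the grip force at its end, in the units of the state.
- ctrl.get_obs(): the state, without advancing time (a new reading comes with each control period).
- cams.camera(name): name is "side" or "top" or "wrist"; returns (picture, depth): 480x640x3 uint8, blue, green, red; 480x640 float32, m along the optical axis (not along the pixel's ray), 0 where there is no reading.
- cams.camera_info(name): a dict with "fx", "fy", "cx", "cy" (pixels), "dist_coeffs" ([k1, k2, p1, p2, k3] as OpenCV has them; the pictures are not rectified), "world_to_cam" (4x4, takes a point from world to camera coordinates). Camera axes: x right, y down, z forward; pixel columns grow to the right and rows downward; lengths in m; the calibration is good to about 2 mm. A picture is of the moment at which its call begins: read the wrist's pose just before it. camera_info takes no time and is no camera call; for the wrist camera it gives the pose at the moment of the call.
- ctrl.hand_in(): hands the job in; it is judged then, once.
The state is a dict: "time_s": time; "qpos": joint angles; "joint_vel": joint speeds; "tau": joint torques, N m; "ee_pos": TCP position; "eef_rot": TCP orientation; "force": force on the tool from outside, world axes, zero at the start; "moment": the same for the moment, N m; "grip_width": finger opening in m; "grip_force": force on a finger pad.
Only numpy, scipy, OpenCV 4.12 (cv2) and the standard library are available. Lean on these libraries where they do the work, as an engineer would, in place of code of your own. Each camera call takes 0.05 s, during which the arm holds its last target. There are 200 camera calls.

## Working session

There is one attempt and no reset: what is moved stays moved. The work goes in short steps, Python scripts to look and compute and a tool call to move; the robot and the scene stay as the last step left them, time stands still between calls to the robot, and variables do not carry over. Pictures are saved under pics/ and viewed, at most 10 in all, crops included, and the job is handed in when it is done.

Besides the shell and the picture viewer there is one more tool, called after "Request:" as a command line: name --argument value ..., lists and objects as JSON in quotes. arm_command: Moves the arm, as the interface text tells. Its arguments: {"type":"object","properties":{"plan":{"type":"array"},"squeeze":{"type":"number"}},"required":["plan"]}

```bash
mkdir -p pics; cat > h.py <<'E'
import numpy as np, cv2
from scipy.spatial.transform import Rotation as R
from station import ctrl, cams
def grab(n):
    i=cams.camera_info(n); p,d=cams.camera(n)
    np.savez(f'{n}.npz',p=p,d=d,T=i['world_to_cam'],K=np.array([[i['fx'],0,i['cx']],[0,i['fy'],i['cy']],[0,0,1]]),D=np.array(i['dist_coeffs'],float))
    return p,d
def load(n): return np.load(f'{n}.npz')
def cloud(n):
    f=load(n); h,w=f['d'].shape
    v,u=np.mgrid[:h,:w]; uv=np.stack([u,v],-1).reshape(-1,1,2).astype(float)
    xy=cv2.undistortPoints(uv,f['K'],f['D']).reshape(h,w,2)
    P=np.dstack([xy*f['d'][...,None],f['d']]); Ti=np.linalg.inv(f['T'])
    W=P@Ti[:3,:3].T+Ti[:3,3]; W[f['d']==0]=np.nan
    return W
def ray(n,u,v,z):
    f=load(n); xy=cv2.undistortPoints(np.array([[[u,v]]],float),f['K'],f['D'])[0,0]
    Ti=np.linalg.inv(f['T']); d=Ti[:3,:3]@np.array([*xy,1]); c=Ti[:3,3]
    return c+d*(z-c[2])/d[2]
def proj(n,X):
    f=load(n); return cv2.projectPoints(np.atleast_2d(X).astype(float),cv2.Rodrigues(f['T'][:3,:3])[0],f['T'][:3,3],f['K'],f['D'])[0].reshape(-1,2)
E
python3 - <<'E'
from h import *
for n in('top','side'):
    p,d=grab(n); cv2.imwrite(f'pics/{n}0.png',p)
    print(n,np.linalg.inv(load(n)['T'])[:3].round(3).tolist())
print(ctrl.get_obs())
E
```

```text
top [[0.017, -0.982, 0.187, 0.218], [-1.0, -0.016, 0.007, -0.004], [-0.004, -0.187, -0.982, 1.767]]
side [[0.996, -0.058, 0.072, 0.421], [-0.091, -0.725, 0.682, -1.03], [0.013, -0.686, -0.728, 1.165]]
{'time_s': 0.1, 'qpos': array([-1.31162252e+00,  3.00408353e-01,  1.52152194e+00, -1.01571561e-05,
        1.32068775e+00, -6.65872871e-02]), 'joint_vel': array([ 0.00018825, -0.00273524, -0.00155363,  0.00032695, -0.00133751,
       -0.0008895 ]), 'tau': array([ 6.73716640e-04, -5.32644188e+01, -3.53284085e+01,  7.09062209e-02,
        2.34991946e-02, -8.36227855e-05]), 'ee_pos': array([ 0.17595765, -0.52084681,  0.20494576]), 'eef_rot': array([-3.14056889e+00, -5.84103871e-05,  3.25763588e-01]), 'force': array([-0.10794756,  0.58161662,  0.17965688]), 'moment': array([0.03719784, 0.0123766 , 0.05314009]), 'grip_force': 0.0, 'grip_width': 0.09415935217651727}
```

View pics/top0.png

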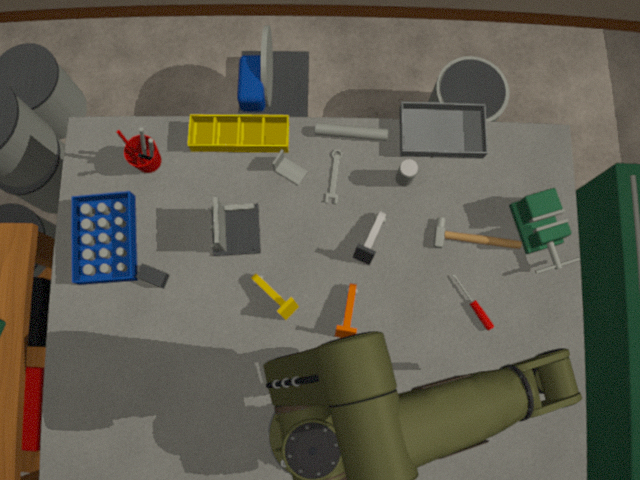

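View pics/side0.png

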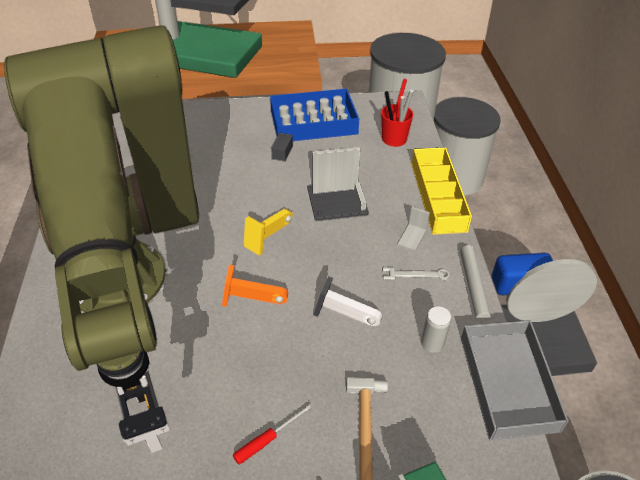

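Candidates for the bracket in the top view are yellow (275,297), orange (347,310), and the one with an aluminium bar and dark foot (370,240); the angle at (290,170) has no studs. By its colours I choose (370,240), which is (345,305) in the side view. The jig is at (237,230), with its fence at the left (+y) and its stop at the top (+x). I'll check this with one close crop.

```bash
python3 - <<'E'
from h import *
a=cv2.resize(load('side')['p'][260:345,295:400],None,fx=6,fy=6,interpolation=2)[:510]
b=cv2.resize(load('top')['p'][200:280,340:400],None,fx=4,fy=4,interpolation=2)
c=np.zeros((510,a.shape[1]+0,3),np.uint8); c[:]=a
cv2.imwrite('pics/crop1.png',c)
c=cv2.resize(load('top')['p'][185:275,195:400],None,fx=3.9,fy=3.9,interpolation=2)
cv2.imwrite('pics/crop2.png',c); print(c.shape)
W=cloud('side')
def st(name,m): 
    P=W[m]; print(name,len(P),np.nanmin(P,0).round(3),np.nanmax(P,0).round(3))
f=load('side');hsv=cv2.cvtColor(f['p'],cv2.COLOR_BGR2HSV)
m=np.zeros(W.shape[:2],bool); m[265:345,300:395]=1
m&=(W[...,2]>0.012); st('br',m)
m=np.zeros(W.shape[:2],bool); m[140:225,295:375]=1
m&=(W[...,2]>0.008); st('jig',m)
E
```

```text
(351, 800, 3)
br 1165 [ 0.49  -0.207  0.012] [ 0.7   -0.034  0.093]
jig 3193 [0.507 0.156 0.008] [0.666 0.307 0.158]
```

View pics/crop1.png

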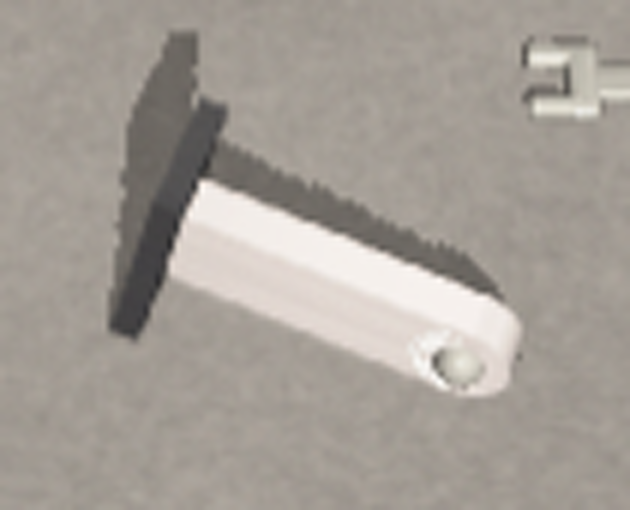

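View pics/crop2.png

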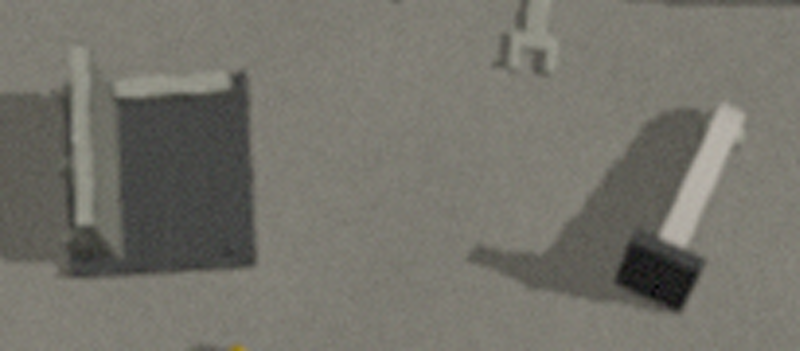

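The crop confirms the choice: dark foot, aluminium bar, and a ball stud at side pixel about (371,321). Next I fit box models to the depth clouds.

```bash
cat > fit.py <<'E'
from h import *
from scipy.optimize import least_squares
def sdf(P,c,s):
    q=abs(P-c)-np.array(s)/2
    return np.linalg.norm(np.maximum(q,0),axis=1)+np.minimum(q.max(1),0)
BR=[((0,0,.006),(.09,.056,.012)),((0,0,.082),(.04,.02,.14))]
JIG=[((0,0,.006),(.15,.14,.012)),((0,.036,.0775),(.13,.012,.155)),((.062,-.014,.0185),(.014,.088,.037))]
def dist(P,boxes): return np.min([sdf(P,np.array(c),s) for c,s in boxes],0)
def tiltR(yaw,tilt=np.radians(102)):  # z_b horizontal dir yaw, tilt from vertical
    return (R.from_euler('z',yaw)*R.from_euler('y',tilt)).as_matrix()
def fit(P,boxes,pose,x0):
    def f(x):
        t,M=pose(x); return dist((P-t)@M,boxes)
    r=least_squares(f,x0,loss='soft_l1',f_scale=.002); t,M=pose(r.x)
    res=f(r.x); return r.x,t,M,np.median(abs(res)),len(P)
E
python3 - <<'E'
from fit import *
for n in('side','top'):
    W=cloud(n)
    bench=W[(abs(W[...,2])<.015)&(W[...,0]>.3)&(W[...,0]<.75)&(abs(W[...,1])<.3)]
    print(n,'bench z',np.median(bench[:,2]).round(4),bench[:,2].std().round(4))
    P=W.reshape(-1,3); P=P[~np.isnan(P[:,0])]
    m=(P[:,2]>.012)&(P[:,0]>.46)&(P[:,0]<.68)&(P[:,1]>-.16)&(P[:,1]<-.03)&(P[:,2]<.12)
    Q=P[m]; print(Q.min(0),Q.max(0))
    # yaw of head dir: world +x and -y
    pose=lambda x:(np.array([x[0],x[1],.0465]),tiltR(x[2]))
    x,t,M,e,k=fit(Q,BR,pose,[.5,-.06,-.4]); print('br',x.round(4),e.round(4),k,'studs',(t+M@[0,0,.132]).round(4))
    m=(P[:,2]>.006)&(P[:,0]>.48)&(P[:,0]<.70)&(P[:,1]>.13)&(P[:,1]<.33)&(P[:,2]<.17)
    pose=lambda x:(np.array([x[0],x[1],0]),tiltR(x[2],0))
    x,t,M,e,k=fit(P[m],JIG,pose,[.58,.22,0.]); print('jig',x.round(4),e.round(4),k,'corner',(t+M@[.01,.002,.012]).round(4))
print('stud px ray',ray('side',371.3,320.8,.02))
E
```

```text
side bench z -0.0009 0.0038
[ 0.49048958 -0.15990209  0.01210482] [ 0.6759283  -0.03431207  0.09287863]
br [ 0.506  -0.1365 -0.328 ] 0.0013 371 studs [ 0.6282 -0.1781  0.0191]
jig [0.5872 0.2379 0.0795] 0.002 3362 corner [0.5971 0.2407 0.012 ]
top bench z -0.0005 0.0049
[ 0.46547993 -0.15991425  0.01206686] [ 0.67954556 -0.03881994  0.10471325]
br [ 0.4979 -0.1277 -0.3372] 0.002 368 studs [ 0.6197 -0.1704  0.0191]
jig [0.5868 0.2399 0.0793] 0.0021 2328 corner [0.5966 0.2427 0.012 ]
stud px ray [ 0.6206981  -0.20054195  0.02      ]
```

```bash
python3 - <<'E'
from fit import *
for n in('side','top'):
    W=cloud(n); P=W.reshape(-1,3); P=P[~np.isnan(P[:,0])]
    Q=P[(P[:,2]>.012)&(P[:,0]>.46)&(P[:,0]<.68)&(P[:,1]>-.23)&(P[:,1]<-.06)&(P[:,2]<.12)]
    pose=lambda x:(np.array([x[0],x[1],.0465]),tiltR(x[2]))
    x=[.5,-.12,-.4]
    for _ in range(3):
        x,t,M,e,k=fit(Q,BR,pose,x); Q=Q[dist((Q-t)@M,BR)<.008]
    print('br',x.round(4),e.round(4),k,'studs',(t+M@[0,0,.132]).round(4))
    s=t+M@[0,-.0145,.132]; s2=t+M@[0,.0145,.132]
    print(proj('side',[s,s2]).round(1).tolist(),proj('top',[s,s2]).round(1).tolist())
o=ctrl.get_obs(); print(o['time_s'])
E
```

```text
br [ 0.5064 -0.1345 -0.429 ] 0.0013 1156 studs [ 0.6238 -0.1882  0.0191]
[[370.1, 321.4], [373.6, 312.1]] [[385.3, 221.0], [376.3, 216.8]]
br [ 0.4968 -0.1308 -0.4   ] 0.0021 529 studs [ 0.6157 -0.1811  0.0191]
[[366.4, 319.3], [369.6, 309.8]] [[382.9, 223.5], [373.9, 219.6]]
0.1
```

```bash
cat > d.py <<'E'
# delta in the tool axes for a tool-down TCP target x y z yaw
import sys; from h import *
def delta(x,y,z,yaw):
    o=ctrl.get_obs(); M=R.from_euler('xyz',o['eef_rot']); T=R.from_euler('xyz',[np.pi,0,yaw])
    print('t',round(o['time_s'],2),'pos',o['ee_pos'].round(4),'rot',o['eef_rot'].round(4),'F',o['force'].round(2),'w',round(o['grip_width'],4))
    print('mm',(M.inv().apply(np.array([x,y,z])-o['ee_pos'])*1e3).round(1),'rv',(M.inv()*T).as_rotvec().round(4))
if __name__=='__main__': delta(*map(float,sys.argv[1:]))
E
python3 d.py .624 -.188 .16 -.429
```

```text
t 0.1 pos [ 0.176  -0.5208  0.2049] rot [-3.1406e+00 -1.0000e-04  3.2580e-01] F [-0.11  0.58  0.18] w 0.0942
mm [ 531.  -171.9   45.2] rv [-1.000e-03  3.000e-04  7.548e-01]
```

The manual's scale: shifts go in shares of 1000 mm and turns go in shares of pi/2 rad. Converting my numbers, 531 mm / 1000 = 0.531, -172 mm / 1000 = -0.172, 0.755 rad / 1.5708 = 0.4806.

Request:
arm_command --plan '[[[0.531,-0.172,0.045,-0.0006,0,0.4806,-1],[0.531,-0.172,0.045,-0.0006,0,0.4806,-1],[0.531,-0.172,0.045,-0.0006,0,0.4806,-1],[0.531,-0.172,0.045,-0.0006,0,0.4806,-1],[0.531,-0.172,0.045,-0.0006,0,0.4806,-1],[0.531,-0.172,0.045,-0.0006,0,0.4806,-1],[0.531,-0.172,0.045,-0.0006,0,0.4806,-1],[0.531,-0.172,0.045,-0.0006,0,0.4806,-1],[0.531,-0.172,0.045,-0.0006,0,0.4806,-1],[0.531,-0.172,0.045,-0.0006,0,0.4806,-1],[0.531,-0.172,0.045,-0.0006,0,0.4806,-1],[0.531,-0.172,0.045,-0.0006,0,0.4806,-1]]]'

```text
time_s: 1.3
ee_pos: [0.6258, -0.1856, 0.1595]
eef_rot: [3.141, 0.001, -0.428]
force: [0.2, 0.4, 0.1]
grip_width: 0.0943
grip_force: 0.0
```

Request:
arm_command --plan '[[[0,0,0,0,0,0,-1],[0,0,0,0,0,0,-1]]]'

```text
time_s: 1.5
ee_pos: [0.6239, -0.1877, 0.1596]
eef_rot: [3.14, 0.001, -0.428]
force: [-0.6, -0.4, -0.2]
grip_width: 0.0936
grip_force: 0.0
```

```bash
python3 d.py .624 -.188 .16 -.429; python3 - <<'E'
from fit import *
p,d=grab('wrist'); cv2.imwrite('pics/w1.png',p); grab('side'); grab('top')
for n in('wrist','side','top'):
    W=cloud(n); P=W.reshape(-1,3); P=P[~np.isnan(P[:,0])]
    Q=P[(P[:,2]>.012)&(P[:,0]>.46)&(P[:,0]<.68)&(P[:,1]>-.23)&(P[:,1]<-.06)&(P[:,2]<.12)]
    pose=lambda x:(np.array([x[0],x[1],.0465]),tiltR(x[2]))
    x=[.503,-.134,-.42]
    if len(Q)<50: continue
    for _ in range(4):
        x,t,M,e,k=fit(Q,BR,pose,x); Q=Q[dist((Q-t)@M,BR)<.008]
    print(n,'br',x.round(4),e.round(4),k,'studs',(t+M@[0,0,.132]).round(4))
    s=[t+M@[0,a,.132] for a in(-.0145,.0145)]; print(proj('wrist',s).round(1).tolist())
E
```

```text
t 1.5 pos [ 0.6239 -0.1877  0.1596] rot [ 3.1405e+00  1.0000e-03 -4.2810e-01] F [-0.64 -0.35 -0.2 ] w 0.0936
mm [ 0.2  0.2 -0.4] rv [0.0011 0.001  0.0009]
wrist br [ 0.5059 -0.1331 -0.4237] 0.0005 7611 studs [ 0.6236 -0.1862  0.0191]
[[338.8, 221.6], [301.3, 221.8]]
side br [ 0.5067 -0.1348 -0.4278] 0.0013 1160 studs [ 0.6242 -0.1884  0.0191]
[[341.2, 219.9], [303.6, 219.9]]
```

View pics/w1.png

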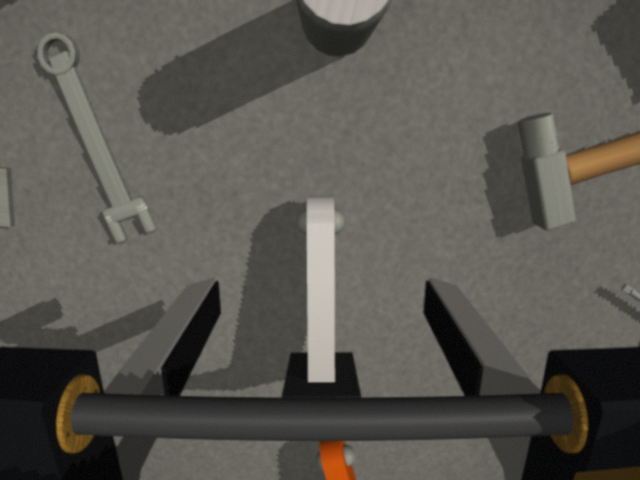

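The wrist view shows the studs at (302,221) and (340,221), matching the fit to about 1 px. The oilcan and spanner are well clear. Descending.

```bash
python3 d.py .6236 -.1862 .003 -.424
```

```text
t 1.65 pos [ 0.6234 -0.1891  0.1606] rot [ 3.1406e+00 -4.0000e-04 -4.3050e-01] F [ 1.23 -0.21 -1.  ] w 0.0944
mm [ -1.1  -2.9 157.6] rv [ 0.001  -0.0004 -0.0065]
```

Converted, 157 mm / 1000 = 0.157, 152 mm / 1000 = 0.152, -0.005 rad / 1.5708 = -0.0032.

Request:
arm_command --plan '[[[-0.001,-0.002,0.04,0.0006,0,-0.0032,-1],[-0.001,-0.002,0.08,0.0006,0,-0.0032,-1],[-0.001,-0.002,0.11,0.0006,0,-0.0032,-1],[-0.001,-0.002,0.13,0.0006,0,-0.0032,-1],[-0.001,-0.002,0.145,0.0006,0,-0.0032,-1],[-0.001,-0.002,0.152,0.0006,0,-0.0032,-1],[-0.001,-0.002,0.157,0.0006,0,-0.0032,-1],[-0.001,-0.002,0.157,0.0006,0,-0.0032,-1],[-0.001,-0.002,0.157,0.0006,0,-0.0032,-1]]]'

```text
time_s: 2.55
ee_pos: [0.6244, -0.1863, 0.0044]
eef_rot: [-3.141, -0.002, -0.424]
force: [-0.4, -0.3, -0.2]
grip_width: 0.0936
grip_force: 0.0
```

Request:
arm_command --plan '[[[0,0,0,0,0,0,1],[0,0,0,0,0,0,1],[0,0,0,0,0,0,1],[0,0,0,0,0,0,1],[0,0,0,0,0,0,1],[0,0,0,0,0,0,1],[0,0,0,0,0,0,1],[0,0,0,0,0,0,1]]]' --squeeze 55

```text
time_s: 3.35
ee_pos: [0.624, -0.1861, 0.0035]
eef_rot: [-3.142, -0.0, -0.424]
force: [-1.4, -0.4, 0.5]
grip_width: 0.0359
grip_force: 55.0
```

Converted, -112 mm / 1000 = -0.112, -107 mm / 1000 = -0.107.

Request:
arm_command --plan '[[[0,0,-0.008,0,0,0,1],[-0.002,0,-0.02,0,0,0,1],[-0.005,0,-0.032,0,0,0,1],[-0.009,0,-0.044,0,0,0,1],[-0.014,0,-0.056,0,0,0,1],[-0.021,0,-0.068,0,0,0,1],[-0.029,0,-0.079,0,0,0,1],[-0.038,0,-0.089,0,0,0,1],[-0.047,0,-0.097,0,0,0,1],[-0.056,0,-0.103,0,0,0,1],[-0.063,0,-0.107,0,0,0,1],[-0.068,0,-0.112,0,0,0,1]]]'

```text
time_s: 4.55
ee_pos: [0.5612, -0.1577, 0.1155]
eef_rot: [-3.142, 0.0, -0.424]
force: [-1.3, 1.1, -6.9]
grip_width: 0.0354
grip_force: 55.0
```

Converted, -70 mm / 1000 = -0.07, -69 mm / 1000 = -0.069.

Request:
arm_command --plan '[[[-0.002,0,-0.005,0,0,0,1],[-0.003,0,-0.012,0,0,0,1],[-0.003,0,-0.022,0,0,0,1],[-0.003,0,-0.034,0,0,0,1],[-0.003,0,-0.046,0,0,0,1],[-0.003,0,-0.056,0,0,0,1],[-0.003,0,-0.064,0,0,0,1],[-0.003,0,-0.069,0,0,0,1],[-0.003,0,-0.07,0,0,0,1],[-0.003,0,-0.07,0,0,0,1]]]'

```text
time_s: 5.55
ee_pos: [0.5591, -0.1568, 0.1852]
eef_rot: [-3.142, 0.0, -0.424]
force: [-0.3, -1.1, -8.3]
grip_width: 0.0354
grip_force: 55.0
```

Request:
arm_command --plan '[[[0,0,0,0,0,0,1],[0,0,0,0,0,0,1],[0,0,0,0,0,0,1],[0,0,0,0,0,0,1],[0,0,0,0,0,0,1],[0,0,0,0,0,0,1],[0,0,0,0,0,0,1],[0,0,0,0,0,0,1],[0,0,0,0,0,0,1],[0,0,0,0,0,0,1]]]' --squeeze 38

```text
time_s: 6.55
ee_pos: [0.5592, -0.1568, 0.1854]
eef_rot: [-3.142, -0.0, -0.424]
force: [-0.3, -0.4, -7.9]
grip_width: 0.0361
grip_force: 38.0
```

```bash
python3 d.py .55 0 .2 .08; python3 - <<'E'
from h import *
p,d=grab('side'); c=proj('side',ctrl.get_obs()['ee_pos'])[0]; print(c)
u,v=c.astype(int); u=min(max(u,100),540); v=min(max(v,75),390)
cv2.imwrite('pics/s2.png',cv2.resize(p[v-75:v+90,u-90:u+90],None,fx=3.5,fy=3.5,interpolation=2)); print(u-90,v-75)
E
```

```text
t 6.55 pos [ 0.5592 -0.1568  0.1854] rot [-3.1415e+00 -3.0000e-04 -4.2420e-01] F [-0.33 -0.43 -7.91] w 0.0361
mm [ -72.9 -139.2  -14.6] rv [-0.000e+00 -3.000e-04 -5.042e-01]
[345.63744188 260.87327224]
255 185
```

View pics/s2.png

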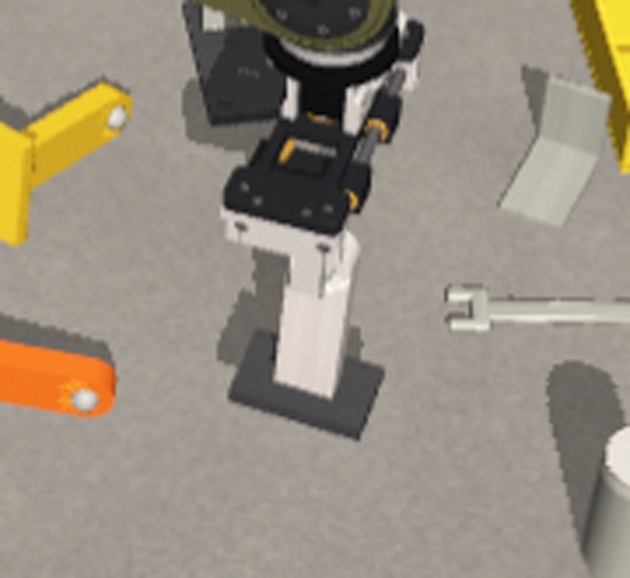

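The bracket hangs in the grip close to plumb, with its foot at side pixel (343,295) and about 70 mm of clearance. I check the tilt by fit, and once more after a wait.

```bash
cat > hang.py <<'E'
from fit import *
def hang(yaw0,g,n='side',zb=None):
    "fit bracket hung from grasp point g: tilt about tool y, yaw"
    W=cloud(n); P=W.reshape(-1,3); P=P[~np.isnan(P[:,0])]
    z0=g[2]-.132
    Q=P[(np.hypot(P[:,0]-g[0],P[:,1]-g[1])<.09)&(P[:,2]>max(z0-.03,.006))&(P[:,2]<z0+.10)]
    pose=lambda x:((lambda M:(np.array(x[:3])-M@[0,0,.132],M))((R.from_euler('z',x[3])*R.from_euler('yx',[x[4],x[5]])).as_matrix()))
    x=[*g,yaw0,0.,0.]
    for _ in range(4):
        x,t,M,e,k=fit(Q,BR,pose,x); Q=Q[dist((Q-t)@M,BR)<.008]
    print(n,'studs',x[:3].round(4),'yaw',x[3].round(4),'tilt deg',np.degrees(x[4:]).round(2),'origin',t.round(4),e.round(4),k)
    return t,x
if __name__=='__main__':
    o=ctrl.get_obs(); g=o['ee_pos']+[0,0,.019]
    for n in('side','wrist','top'):
        grab(n)
        try: hang(o['eef_rot'][2],g,n)
        except Exception as e: print(n,e)
E
python3 hang.py
```

```text
side studs [ 0.5522 -0.1553  0.2037] yaw -0.4141 tilt deg [-3.91  0.14] origin [ 0.5605 -0.1587  0.072 ] 0.0016 1151
wrist studs [ 0.5617 -0.1576  0.2101] yaw -0.4246 tilt deg [ 3.17 -0.32] origin [ 0.5547 -0.1553  0.0783] 0.0004 6866
top studs [ 0.5592 -0.1568  0.2044] yaw -0.4242 tilt deg [0. 0.] origin [ 0.5592 -0.1568  0.0724] nan 0
  return _methods._mean(a, axis=axis, dtype=dtype,
  ret = ret.dtype.type(ret / rcount)
```

Request:
arm_command --plan '[[[0,0,0,0,0,0,1],[0,0,0,0,0,0,1],[0,0,0,0,0,0,1],[0,0,0,0,0,0,1],[0,0,0,0,0,0,1],[0,0,0,0,0,0,1],[0,0,0,0,0,0,1],[0,0,0,0,0,0,1],[0,0,0,0,0,0,1],[0,0,0,0,0,0,1]]]' --squeeze 32

```text
time_s: 7.75
ee_pos: [0.5592, -0.1568, 0.1854]
eef_rot: [-3.142, -0.0, -0.424]
force: [0.5, 0.0, -8.0]
grip_width: 0.0364
grip_force: 32.0
```

```bash
python3 hang.py
```

```text
side studs [ 0.5521 -0.1552  0.2033] yaw -0.4199 tilt deg [-4.28  0.05] origin [ 0.5611 -0.1591  0.0717] 0.0018 1154
wrist studs [ 0.5618 -0.1574  0.2101] yaw -0.4244 tilt deg [ 3.05 -0.28] origin [ 0.5552 -0.1551  0.0783] 0.0004 6940
top studs [ 0.5592 -0.1568  0.2044] yaw -0.4242 tilt deg [0. 0.] origin [ 0.5592 -0.1568  0.0724] nan 0
  return _methods._mean(a, axis=axis, dtype=dtype,
  ret = ret.dtype.type(ret / rcount)
```

It is still and within a few degrees of plumb. Lowering onto the bench.

Converted, 66 mm / 1000 = 0.066, 65 mm / 1000 = 0.065.

Request:
arm_command --plan '[[[0,0,0.005,0,0,0,1],[0,0,0.014,0,0,0,1],[0,0,0.025,0,0,0,1],[0,0,0.036,0,0,0,1],[0,0,0.046,0,0,0,1],[0,0,0.054,0,0,0,1],[0,0,0.059,0,0,0,1],[0,0,0.062,0,0,0,1],[0,0,0.064,0,0,0,1],[0,0,0.065,0,0,0,1],[0,0,0.066,0,0,0,1],[0,0,0.066,0,0,0,1]]]'

```text
time_s: 9.1
ee_pos: [0.5598, -0.1571, 0.1209]
eef_rot: [-3.141, -0.003, -0.424]
force: [-3.3, -1.0, 3.8]
grip_width: 0.0362
grip_force: 32.0
```

Converted, 3 mm / 1000 = 0.003, 2 mm / 1000 = 0.002.

Request:
arm_command --plan '[[[0,0,0.001,0,0,0,1],[0,0,0.002,0,0,0,1],[0,0,0.003,0,0,0,1],[0,0,0.003,0,0,0,1],[0,0,0.003,0,0,0,1]]]'

```text
time_s: 9.6
ee_pos: [0.5608, -0.1576, 0.1209]
eef_rot: [-3.141, -0.007, -0.424]
force: [-10.2, 0.9, 28.7]
grip_width: 0.0364
grip_force: 32.0
```

Converted, -3 mm / 1000 = -0.003, -2 mm / 1000 = -0.002.

Request:
arm_command --plan '[[[0,0,-0.002,0,0,0,1],[0,0,-0.003,0,0,0,1],[0,0,-0.003,0,0,0,1]]]'

```text
time_s: 9.9
ee_pos: [0.5597, -0.157, 0.1208]
eef_rot: [-3.141, -0.002, -0.424]
force: [-5.5, 1.4, 11.4]
grip_width: 0.0366
grip_force: 32.0
```

```bash
sed -i "s/,'top')/)/" hang.py; python3 hang.py; python3 - <<'E'
from h import *
p=load('side')['p']; cv2.imwrite('pics/s3.png',cv2.resize(p[210:330,280:420],None,fx=5,fy=5,interpolation=2))
print(ctrl.get_obs()['force'],ctrl.get_obs()['moment'])
E
```

```text
side studs [ 0.5537 -0.155   0.1403] yaw -0.4199 tilt deg [-3.72 -0.54] origin [ 0.561  -0.1596  0.0085] 0.0017 1024
wrist studs [ 0.5623 -0.1577  0.1456] yaw -0.4202 tilt deg [ 3.22 -0.24] origin [ 0.5553 -0.1552  0.0139] 0.0004 6880
[-6.65626852  1.30654279 11.01027614] [0.16608264 0.96276633 0.01463388]
```

View pics/s3.png

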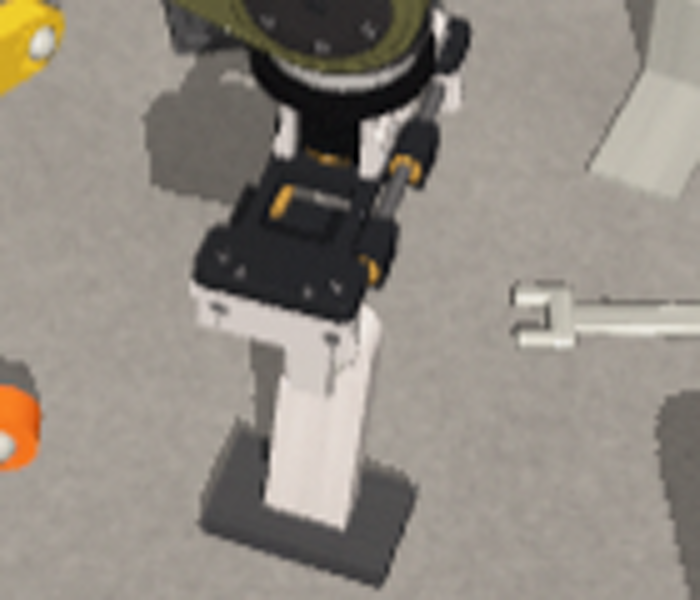

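```bash
python3 - <<'E'
from h import *
ca,sa=np.cos(-.424),np.sin(-.424)
for n in('side','wrist'):
    W=cloud(n); f=load(n); g=cv2.cvtColor(f['p'],6)
    dx,dy=W[...,0]-.5595,W[...,1]+.157
    bx=dx*ca+dy*sa; by=-dx*sa+dy*ca; z=W[...,2]
    m=(abs(bx)<.15)&(abs(by)<.15)&(z<.008)
    print(n,'bench',np.nanpercentile(z[m],[5,50,95]).round(4))
    m=(g<75)&(abs(bx)<.06)&(abs(by)<.045)&(z>.008)&(z<.045)
    A=np.c_[bx[m],by[m],np.ones(m.sum())]
    print(m.sum(),'foot bx',np.percentile(bx[m],[1,50,99]).round(4),'by',np.percentile(by[m],[1,50,99]).round(4),'z',np.percentile(z[m],[5,50,95]).round(4))
    for lo in np.arange(-.06,.06,.01):
        k=m&(bx>lo)&(bx<lo+.01)&(abs(by)<.025)
        if k.sum()>5: print('  bx',round(lo+.005,3),'z med/90',np.percentile(z[k],[50,90]).round(4),k.sum())
E
```

```text
side bench [-0.0053 -0.0011  0.0032]
83 foot bx [-0.0449 -0.015   0.0424] by [-0.0341 -0.0294  0.0197] z [0.009  0.0127 0.0185]
  bx -0.035 z med/90 [0.0179 0.02  ] 9
  bx 0.045 z med/90 [0.0107 0.0156] 7
wrist bench [-0.0017 -0.0005  0.0007]
5563 foot bx [-0.0351  0.0174  0.0403] by [-0.0276 -0.0007  0.0274] z [0.0109 0.0128 0.0154]
  bx -0.035 z med/90 [0.0154 0.0164] 128
  bx -0.025 z med/90 [0.0151 0.0159] 246
  bx -0.015 z med/90 [0.0144 0.0153] 337
  bx -0.005 z med/90 [0.0139 0.0148] 410
  bx 0.005 z med/90 [0.0134 0.0142] 512
  bx 0.015 z med/90 [0.0128 0.0138] 783
  bx 0.025 z med/90 [0.0122 0.0131] 1074
  bx 0.035 z med/90 [0.0118 0.0127] 1050
  bx 0.045 z med/90 [0.0099 0.0119] 117
```

The wrist depth shows the foot resting on its +x edge, tilted +3.2° and jammed by friction. I pivot it flat about that edge by moving the tool about 7 mm in −x and slightly down.

Converted, -7.5 mm / 1000 = -0.0075, -7 mm / 1000 = -0.007.

Request:
arm_command --plan '[[[-0.001,0,0,0,0,0,1],[-0.003,0,0,0,0,0,1],[-0.005,0,0.0005,0,0,0,1],[-0.007,0,0.001,0,0,0,1],[-0.0075,0,0.001,0,0,0,1],[-0.0075,0,0.001,0,0,0,1]]]' --squeeze 25

```text
time_s: 10.6
ee_pos: [0.553, -0.1541, 0.1189]
eef_rot: [-3.142, -0.002, -0.424]
force: [1.7, -3.7, 4.1]
grip_width: 0.0361
grip_force: 25.0
```

```bash
cat > foot.py <<'E'
from h import *
def foot(cx,cy,yaw,zlo=.008):
    grab('wrist'); ca,sa=np.cos(yaw),np.sin(yaw); W=cloud('wrist'); g=cv2.cvtColor(load('wrist')['p'],6)
    dx,dy=W[...,0]-cx,W[...,1]-cy; bx=dx*ca+dy*sa; by=-dx*sa+dy*ca; z=W[...,2]
    m=(g<75)&(abs(bx)<.04)&(abs(by)<.024)&(z>zlo)&(z<zlo+.03)
    A=np.c_[bx[m],by[m],np.ones(m.sum())]; c=np.linalg.lstsq(A,z[m],rcond=None)[0]
    print('foot top slopes deg (bx,by)',np.degrees(c[:2]).round(2),'z centre',c[2].round(4),m.sum())
if __name__=='__main__':
    o=ctrl.get_obs(); print(o['ee_pos'].round(4),o['force'].round(1)); foot(*o['ee_pos'][:2],-.424)
E
python3 foot.py
```

```text
[ 0.553  -0.1541  0.1189] [ 1.7 -3.7  4.1]
foot top slopes deg (bx,by) [ 0.   -0.33] z centre 0.0117 3836
```

The foot is flat. Releasing, then rising straight up.

Converted, -150 mm / 1000 = -0.15, -130 mm / 1000 = -0.13.

Request:
arm_command --plan '[[[0,0,0,0,0,0,0.1],[0,0,0,0,0,0,0.1],[0,0,0,0,0,0,-0.5],[0,0,0,0,0,0,-0.5],[0,0,-0.005,0,0,0,-0.5],[0,0,-0.025,0,0,0,-0.5],[0,0,-0.06,0,0,0,-0.5],[0,0,-0.1,0,0,0,-1],[0,0,-0.13,0,0,0,-1],[0,0,-0.15,0,0,0,-1],[0,0,-0.15,0,0,0,-1]]]'

```text
time_s: 11.75
ee_pos: [0.553, -0.1539, 0.2716]
eef_rot: [-3.141, -0.005, -0.424]
force: [-0.0, -0.3, -0.5]
grip_width: 0.0935
grip_force: 0.0
```

```bash
cat > stand.py <<'E'
from fit import *
def stand(cx,cy,yaw,z=0.,cams_=('side','wrist'),zlo=.008):
    for n in cams_:
        grab(n); W=cloud(n); P=W.reshape(-1,3); P=P[~np.isnan(P[:,0])]
        Q=P[(np.hypot(P[:,0]-cx,P[:,1]-cy)<.075)&(P[:,2]>zlo+z)&(P[:,2]<.16+z)]
        pose=lambda x:(np.array([x[0],x[1],z]),tiltR(x[2],0)); x=[cx,cy,yaw]
        for _ in range(4):
            x,t,M,e,k=fit(Q,BR,pose,x); Q=Q[dist((Q-t)@M,BR)<.006]
        print(n,x.round(4),e.round(4),k)
if __name__=='__main__': stand(.553,-.154,-.424)
E
python3 stand.py; python3 d.py .553 -.154 .27 1.147
```

```text
side [ 0.5554 -0.1571 -0.4238] 0.0013 1275
wrist [ 0.5541 -0.1551 -0.4221] 0.0007 4857
t 11.85 pos [ 0.5521 -0.1537  0.2678] rot [-3.1415e+00  1.0000e-04 -4.2430e-01] F [-0.27 -0.28 -0.33] w 0.0938
mm [ 0.9 -0.1 -2.2] rv [-1.0000e-04  0.0000e+00 -1.5713e+00]
```

Converted, 2 mm / 1000 = 0.002, 1 mm / 1000 = 0.001, -1.57 rad / 1.5708 = -0.9995.

Request:
arm_command --plan '[[[0.002,0.001,0,0,0,-0.0955,-1],[0.002,0.001,0,0,0,-0.191,-1],[0.002,0.001,0,0,0,-0.2865,-1],[0.002,0.001,0,0,0,-0.382,-1],[0.002,0.001,0,0,0,-0.4775,-1],[0.002,0.001,0,0,0,-0.573,-1],[0.002,0.001,0,0,0,-0.6685,-1],[0.002,0.001,0,0,0,-0.7639,-1],[0.002,0.001,0,0,0,-0.8594,-1],[0.002,0.001,0,0,0,-0.9549,-1],[0.002,0.001,0,0,0,-0.9995,-1],[0.002,0.001,0,0,0,-0.9995,-1]]]'

```text
time_s: 13.05
ee_pos: [0.5533, -0.1553, 0.2668]
eef_rot: [-3.139, 0.0, 1.147]
force: [0.3, 0.2, -0.6]
grip_width: 0.0938
grip_force: 0.0
```

```bash
python3 stand.py;python3 d.py .5542 -.1555 .076 1.148
```

```text
side [ 0.5555 -0.1571 -0.4346] 0.0013 1243
wrist [ 0.5544 -0.1554 -0.4211] 0.0006 5753
t 13.15 pos [ 0.5535 -0.1554  0.2673] rot [-3.1403  0.      1.1434] F [ 0.   -0.19 -0.4 ] w 0.0941
mm [  0.2   0.9 191.3] rv [-0.0013  0.     -0.0046]
```

Converted, 191 mm / 1000 = 0.191, 187 mm / 1000 = 0.187, -0.003 rad / 1.5708 = -0.0019.

Request:
arm_command --plan '[[[0,0.001,0.04,-0.0006,0,-0.0019,-1],[0,0.001,0.085,-0.0006,0,-0.0019,-1],[0,0.001,0.125,-0.0006,0,-0.0019,-1],[0,0.001,0.155,-0.0006,0,-0.0019,-1],[0,0.001,0.175,-0.0006,0,-0.0019,-1],[0,0.001,0.187,-0.0006,0,-0.0019,-1],[0,0.001,0.191,-0.0006,0,-0.0019,-1],[0,0.001,0.191,-0.0006,0,-0.0019,-1]]]'

```text
time_s: 13.95
ee_pos: [0.5548, -0.1559, 0.0776]
eef_rot: [3.14, -0.0, 1.148]
force: [0.5, -0.4, -0.8]
grip_width: 0.0939
grip_force: 0.0
```

Request:
arm_command --plan '[[[0,0,0,0,0,0,1],[0,0,0,0,0,0,1],[0,0,0,0,0,0,1],[0,0,0,0,0,0,1],[0,0,0,0,0,0,1],[0,0,0,0,0,0,1],[0,0,0,0,0,0,1],[0,0,0,0,0,0,1]]]' --squeeze 40

```text
time_s: 14.75
ee_pos: [0.555, -0.1561, 0.0776]
eef_rot: [3.139, -0.0, 1.149]
force: [1.9, -1.0, -0.6]
grip_width: 0.0397
grip_force: 40.0
```

Converted, -75 mm / 1000 = -0.075, -73 mm / 1000 = -0.073.

Request:
arm_command --plan '[[[0,0,-0.005,0,0,0,1],[0,0,-0.015,0,0,0,1],[0,0,-0.03,0,0,0,1],[0,0,-0.05,0,0,0,1],[0,0,-0.065,0,0,0,1],[0,0,-0.073,0,0,0,1],[0,0,-0.075,0,0,0,1],[0,0,-0.075,0,0,0,1]]]' --squeeze 50

```text
time_s: 15.55
ee_pos: [0.5545, -0.1558, 0.1524]
eef_rot: [3.141, -0.0, 1.149]
force: [-0.8, 0.4, -7.9]
grip_width: 0.0398
grip_force: 50.0
```

```bash
python3 d.py .579 .215 .152 1.650
```

```text
t 15.55 pos [ 0.5545 -0.1558  0.1524] rot [ 3.1405e+00 -1.0000e-04  1.1488e+00] F [-0.77  0.38 -7.87] w 0.0398
mm [ 3.483e+02 -1.295e+02  2.000e-01] rv [ 1.100e-03  2.000e-04 -5.012e-01]
```

Converted, 348 mm / 1000 = 0.348, -130 mm / 1000 = -0.13, -0.501 rad / 1.5708 = -0.3189.

Request:
arm_command --plan '[[[0.008,-0.003,0,0,0,-0.0255,1],[0.026,-0.01,0,0,0,-0.0573,1],[0.054,-0.02,0,0,0,-0.0955,1],[0.09,-0.033,0,0,0,-0.1273,1],[0.13,-0.048,0,0,0,-0.1592,1],[0.17,-0.063,0,0,0,-0.191,1],[0.21,-0.078,0,0,0,-0.2228,1],[0.25,-0.093,0,0,0,-0.2546,1],[0.286,-0.106,0,0,0,-0.2801,1],[0.316,-0.118,0,0,0,-0.2992,1],[0.336,-0.125,0,0,0,-0.3119,1],[0.348,-0.13,0,0.0006,0,-0.3189,1]]]'

```text
time_s: 16.75
ee_pos: [0.5778, 0.217, 0.1513]
eef_rot: [-3.14, 0.0, 1.654]
force: [1.3, -1.0, -9.0]
grip_width: 0.0398
grip_force: 50.0
```

Request:
arm_command --plan '[[[0,0,0,0,0,0,1],[0,0,0,0,0,0,1]]]'

```text
time_s: 16.95
ee_pos: [0.5783, 0.2144, 0.1518]
eef_rot: [-3.141, 0.001, 1.65]
force: [0.1, -0.1, -7.7]
grip_width: 0.0398
grip_force: 50.0
```

```bash
cat > jig.py <<'E'
from fit import *
for n in('side','wrist','top'):
    grab(n); W=cloud(n); P=W.reshape(-1,3); P=P[~np.isnan(P[:,0])]
    P=P[(P[:,2]>.006)&(P[:,0]>.48)&(P[:,0]<.70)&(P[:,1]>.13)&(P[:,1]<.34)&(P[:,2]<.17)]
    pose=lambda x:(np.array([x[0],x[1],0]),tiltR(x[2],0)); x=[.587,.239,.08]
    for _ in range(4):
        x,t,M,e,k=fit(P,JIG,pose,x); P=P[dist((P-t)@M,JIG)<.008]
    print(n,x.round(4),'corner',(t+M@[.01,.002,.012]).round(4),e.round(4),k)
E
python3 jig.py; python3 - <<'E'
from h import *
o=ctrl.get_obs(); print(o['ee_pos'].round(4),o['eef_rot'].round(3),o['force'].round(1))
cv2.imwrite('pics/w4.png',load('wrist')['p'])
E
```

```text
side [0.6006 0.209  0.4879] corner [0.6085 0.2154 0.012 ] 0.0022 1540
wrist [0.5854 0.2358 0.2153] corner [0.5947 0.2399 0.012 ] 0.0007 17606
top [0.5888 0.2129 0.0319] corner [0.5987 0.2152 0.012 ] 0.0027 134
[0.5786 0.2139 0.1523] [3.141 0.    1.649] [-0.4 -0.3 -7.8]
```

View pics/w4.png

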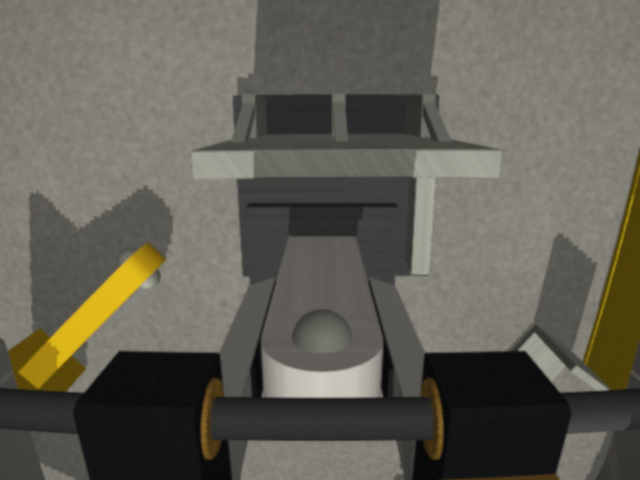

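The wrist view shows the fence at rows 148–178, the stop at columns 412–435, and the foot's front edge at row ~204, about parallel to the fence. I refit the jig on the fence and stop pixels only.

```bash
python3 - <<'E'
from fit import *
W=cloud('wrist'); m=np.zeros((480,640),bool); m[150:200,196:497]=1; m[180:272,414:432]=1
P=W[m]; P=P[~np.isnan(P[:,0])]; P=P[P[:,2]>.02]
pose=lambda x:(np.array([x[0],x[1],0]),tiltR(x[2],0)); x=[.587,.239,.08]
for _ in range(4):
    x,t,M,e,k=fit(P,JIG[1:],pose,x); P=P[dist((P-t)@M,JIG)<.006]
c=t+M@[.01,.002,.012]; print('jig',x.round(4),'corner',c.round(4),e.round(4),k)
L=(P-t)@M; print('fence pts',((L[:,1]>.02)).sum(),'stop',(L[:,0]>.05).sum())
o=ctrl.get_obs()
# bracket held: foot front edge y (local) from wrist, dark px rows 203-235
q=W[195:240,250:396]; q=q[~np.isnan(q[...,0])]; q=(q-c)@M; q=q[(q[:,2]>.04)&(q[:,2]<.1)&(abs(q[:,0]+.02)<.06)]
print('foot top z rel base',np.percentile(q[:,2],[5,50,95]).round(4),'front y',np.percentile(q[:,1],[50,95,99]).round(4),'x',np.percentile(q[:,0],[1,99]).round(4))
for b in np.linspace(-.06,.02,9):
    s=q[abs(q[:,0]-b)<.005]
    if len(s)>20: print(b.round(3),np.percentile(s[:,1],98).round(4))
print('tcp in corner frame',((o['ee_pos']-c)@M).round(4))
E
```

```text
jig [0.5861 0.2398 0.0767] corner [0.5959 0.2425 0.012 ] 0.0005 10223
fence pts 8445 stop 2574
foot top z rel base [0.0664 0.074  0.0754] front y [-0.0069  0.0017  0.0018] x [-0.0627  0.0224]
-0.06 0.0017
-0.05 0.0018
-0.04 0.0018
-0.03 0.0018
-0.02 0.0017
-0.01 0.0018
0.0 0.0018
0.01 0.0018
0.02 0.0018
tcp in corner frame [-0.0194 -0.0273  0.1403]
```

Converted, 59 mm / 1000 = 0.059, 58 mm / 1000 = 0.058.

Request:
arm_command --plan '[[[0.004,0.003,0,0,0,0,1],[0.01,0.007,0.005,0,0,0,1],[0.016,0.011,0.014,0,0,0,1],[0.02,0.014,0.024,0,0,0,1],[0.02,0.014,0.034,0,0,0,1],[0.02,0.014,0.043,0,0,0,1],[0.02,0.014,0.05,0,0,0,1],[0.02,0.014,0.055,0,0,0,1],[0.02,0.014,0.058,0,0,0,1],[0.02,0.014,0.059,0,0,0,1],[0.02,0.014,0.059,0,0,0,1]]]'

```text
time_s: 18.2
ee_pos: [0.591, 0.2358, 0.0935]
eef_rot: [3.141, 0.0, 1.65]
force: [-0.4, 0.1, -8.0]
grip_width: 0.04
grip_force: 50.0
```

Converted, 2 mm / 1000 = 0.002, 1 mm / 1000 = 0.001.

Request:
arm_command --plan '[[[0,0,0.001,0,0,0,1],[0,0,0.002,0,0,0,1],[0,0,0.002,0,0,0,1],[0,0,0.002,0,0,0,1]]]'

```text
time_s: 18.6
ee_pos: [0.591, 0.2359, 0.0913]
eef_rot: [3.141, 0.0, 1.65]
force: [0.1, -0.5, -7.1]
grip_width: 0.04
grip_force: 50.0
```

Converted, 1.5 mm / 1000 = 0.0015, 1 mm / 1000 = 0.001.

Request:
arm_command --plan '[[[0,0,0.0005,0,0,0,1],[0,0,0.001,0,0,0,1],[0,0,0.0015,0,0,0,1],[0,0,0.0015,0,0,0,1],[0,0,0.0015,0,0,0,1]]]'

```text
time_s: 19.1
ee_pos: [0.591, 0.2359, 0.0898]
eef_rot: [3.141, 0.0, 1.65]
force: [-0.0, 0.9, -7.9]
grip_width: 0.0396
grip_force: 50.0
```

Converted, 1 mm / 1000 = 0.001, 0.5 mm / 1000 = 0.0005.

Request:
arm_command --plan '[[[0,0,0.0005,0,0,0,1],[0,0,0.001,0,0,0,1],[0,0,0.001,0,0,0,1],[0,0,0.001,0,0,0,1]]]'

```text
time_s: 19.5
ee_pos: [0.5911, 0.2359, 0.0895]
eef_rot: [3.141, 0.0, 1.65]
force: [-3.0, -2.2, 4.1]
grip_width: 0.0396
grip_force: 50.0
```

Converted, 4.5 mm / 1000 = 0.0045, 4 mm / 1000 = 0.004.

Request:
arm_command --plan '[[[0,0,-0.0003,0,0,0,1],[0.001,0,-0.0003,0,0,0,1],[0.002,0,-0.0003,0,0,0,1],[0.003,0,-0.0003,0,0,0,1],[0.004,0,-0.0003,0,0,0,1],[0.0045,0,-0.0003,0,0,0,1],[0.0045,0,-0.0003,0,0,0,1]]]'

```text
time_s: 20.2
ee_pos: [0.5914, 0.2398, 0.0896]
eef_rot: [3.139, 0.001, 1.65]
force: [1.1, -5.7, 3.3]
grip_width: 0.0396
grip_force: 50.0
```

Converted, 1.5 mm / 1000 = 0.0015, 1 mm / 1000 = 0.001.

Request:
arm_command --plan '[[[0.0005,0,0,0,0,0,1],[0.001,0,0,0,0,0,1],[0.0015,0,0,0,0,0,1],[0.0015,0,0,0,0,0,1],[0.0015,0,0,0,0,0,1]]]'

```text
time_s: 20.7
ee_pos: [0.5913, 0.2412, 0.0896]
eef_rot: [3.139, 0.001, 1.65]
force: [0.8, -5.4, 2.8]
grip_width: 0.0403
grip_force: 50.0
```

Converted, 1 mm / 1000 = 0.001, 0.5 mm / 1000 = 0.0005.

Request:
arm_command --plan '[[[0.0005,0,0,0,0,0,1],[0.001,0,0,0,0,0,1],[0.001,0,0,0,0,0,1],[0.001,0,0,0,0,0,1]]]'

```text
time_s: 21.1
ee_pos: [0.5913, 0.2421, 0.0896]
eef_rot: [3.139, 0.002, 1.65]
force: [1.8, -6.0, 2.7]
grip_width: 0.0396
grip_force: 50.0
```

Converted, 1 mm / 1000 = 0.001, 0.5 mm / 1000 = 0.0005.

Request:
arm_command --plan '[[[0.0005,0,0,0,0,0,1],[0.001,0,0,0,0,0,1],[0.001,0,0,0,0,0,1],[0.001,0,0,0,0,0,1]]]'

```text
time_s: 21.5
ee_pos: [0.5913, 0.2424, 0.0897]
eef_rot: [3.139, 0.003, 1.65]
force: [2.0, -11.5, 4.3]
grip_width: 0.0395
grip_force: 50.0
```

Fence contact: force rose to 11.5 N and motion stopped. Now toward the stop.

Request:
arm_command --plan '[[[0.0003,0.001,0,0,0,0,1],[0.0003,0.002,0,0,0,0,1],[0.0003,0.003,0,0,0,0,1],[0.0003,0.004,0,0,0,0,1],[0.0003,0.005,0,0,0,0,1],[0.0003,0.005,0,0,0,0,1],[0.0003,0.005,0,0,0,0,1]]]' --squeeze 35

```text
time_s: 22.2
ee_pos: [0.594, 0.2432, 0.0898]
eef_rot: [-3.138, 0.003, 1.65]
force: [-16.8, -12.6, 16.1]
grip_width: 0.0399
grip_force: 35.0
```

Converted, 1 mm / 1000 = 0.001, 0.5 mm / 1000 = 0.0005.

Request:
arm_command --plan '[[[0,0.0005,0,0,0,0,1],[0,0.001,0,0,0,0,1],[0,0.001,0,0,0,0,1],[0,0.001,0,0,0,0,1]]]'

```text
time_s: 22.6
ee_pos: [0.5949, 0.2433, 0.0898]
eef_rot: [-3.138, 0.003, 1.65]
force: [-17.8, -12.9, 15.5]
grip_width: 0.0402
grip_force: 35.0
```

Converted, 1 mm / 1000 = 0.001, 0.5 mm / 1000 = 0.0005.

Request:
arm_command --plan '[[[0,0.0005,0,0,0,0,1],[0,0.001,0,0,0,0,1],[0,0.001,0,0,0,0,1],[0,0.001,0,0,0,0,1]]]'

```text
time_s: 23.0
ee_pos: [0.596, 0.2433, 0.0897]
eef_rot: [-3.138, 0.003, 1.65]
force: [-17.4, -11.8, 14.8]
grip_width: 0.0398
grip_force: 35.0
```

Converted, 1 mm / 1000 = 0.001, 0.5 mm / 1000 = 0.0005.

Request:
arm_command --plan '[[[0,0,-0.0003,0,0,0,1],[0,0.0005,-0.0003,0,0,0,1],[0,0.001,-0.0003,0,0,0,1],[0,0.001,-0.0003,0,0,0,1],[0,0.001,-0.0003,0,0,0,1]]]'

```text
time_s: 23.5
ee_pos: [0.597, 0.2434, 0.0898]
eef_rot: [-3.138, 0.003, 1.65]
force: [-16.5, -12.2, 13.3]
grip_width: 0.04
grip_force: 35.0
```

Converted, 1 mm / 1000 = 0.001, 0.5 mm / 1000 = 0.0005.

Request:
arm_command --plan '[[[0,0.0005,0,0,0,0,1],[0,0.001,0,0,0,0,1],[0,0.001,0,0,0,0,1],[0,0.001,0,0,0,0,1]]]'

```text
time_s: 23.9
ee_pos: [0.5974, 0.2435, 0.0898]
eef_rot: [-3.136, 0.003, 1.65]
force: [-21.6, -13.7, 16.2]
grip_width: 0.04
grip_force: 35.0
```

```bash
cat > chk.py <<'E'
from fit import *
from scipy.spatial.transform import Rotation as R
# wrist view: jig by fence+stop, then foot pose
def run():
    o=ctrl.get_obs(); grab('wrist'); W=cloud('wrist'); c=np.array([.5959,.2425,.012]); M=tiltR(.0767,0)
    Q=(W-c)@M; g=cv2.cvtColor(load('wrist')['p'],6)
    x,y,z=Q[...,0],Q[...,1],Q[...,2]
    m=(z>.006)&(z<.03)&(abs(x)<.05)&(abs(y)<.04)&(g<90)
    if m.sum()<30: print('few',m.sum()); return
    mm=m&(abs(x)<.04)&(abs(y)<.024)
    A=np.c_[x[mm],y[mm],np.ones(mm.sum())]; k=np.linalg.lstsq(A,z[mm],rcond=None)[0]
    print(m.sum(),'foot top z',k[2].round(4),'slopes deg',np.degrees(k[:2]).round(2),'x',np.percentile(x[m],[1,99]).round(4),'y',np.percentile(y[m],[1,99]).round(4))
    m2=(z>.0)&(z<.13)&(y>.022)&(y<.036)&(abs(x)<.06); print('fence face y',np.percentile(y[m2&(z<.1)],[5,50]).round(4),m2.sum())
    print(o['ee_pos'].round(4),o['force'].round(1))
run(); cv2.imwrite('pics/w5.png',load('wrist')['p'])
E
python3 chk.py
```

```text
few 0
```

View pics/w5.png

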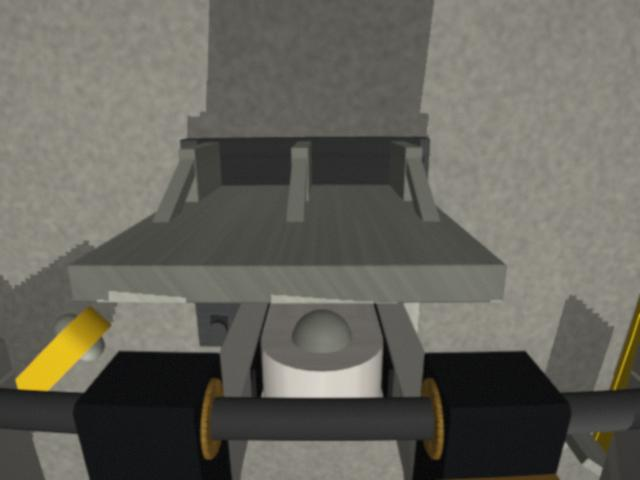

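The fence hides the foot in this view, but the force step and the stalled motion (0.4 mm for 1 mm commanded) show stop contact. I ease the down force and grip so the foot seats flat while keeping a light push.

Converted, -0.6 mm / 1000 = -0.0006, 0.5 mm / 1000 = 0.0005.

Request:
arm_command --plan '[[[0,0.0005,-0.0003,0,0,0,1],[0,0.0005,-0.0006,0,0,0,1],[0,0.0005,-0.0006,0,0,0,1],[0,0.0005,-0.0006,0,0,0,1],[0,0.0005,-0.0006,0,0,0,1]]]' --squeeze 10

```text
time_s: 24.45
ee_pos: [0.5981, 0.244, 0.0902]
eef_rot: [-3.137, 0.002, 1.65]
force: [-19.0, -10.3, 12.7]
grip_width: 0.0404
grip_force: 10.1
```

Converted, 1 mm / 1000 = 0.001, 0.5 mm / 1000 = 0.0005.

Request:
arm_command --plan '[[[0.0003,0.0005,0,0,0,0,1],[0.0005,0.001,0,0,0,0,1],[0.0005,0.001,0,0,0,0,1],[0.0005,0.001,0,0,0,0,1]]]'

```text
time_s: 24.85
ee_pos: [0.5991, 0.2442, 0.0902]
eef_rot: [-3.137, 0.003, 1.65]
force: [-19.4, -11.2, 13.2]
grip_width: 0.0423
grip_force: 10.1
```

Converted, -2 mm / 1000 = -0.002, -1 mm / 1000 = -0.001.

Request:
arm_command --plan '[[[-0.0005,-0.001,0,0,0,0,1],[-0.0008,-0.002,0,0,0,0,1],[-0.0008,-0.002,0,0,0,0,1],[-0.0008,-0.002,0,0,0,0,1]]]'

```text
time_s: 25.25
ee_pos: [0.5979, 0.2439, 0.0901]
eef_rot: [-3.139, 0.002, 1.65]
force: [-11.7, -7.4, 7.8]
grip_width: 0.0404
grip_force: 10.0
```

Converted, -140 mm / 1000 = -0.14, -135 mm / 1000 = -0.135.

Request:
arm_command --plan '[[[-0.0008,-0.0015,0,0,0,0,0.05],[-0.0008,-0.0015,0,0,0,0,-0.1],[-0.0008,-0.0015,0,0,0,0,-0.3],[-0.0008,-0.0015,0,0,0,0,-0.3],[-0.0008,-0.0015,-0.005,0,0,0,-0.3],[-0.0008,-0.0015,-0.02,0,0,0,-0.3],[-0.0008,-0.0015,-0.045,0,0,0,-0.3],[-0.0008,-0.0015,-0.08,0,0,0,-0.3],[-0.0008,-0.0015,-0.115,0,0,0,-0.3],[-0.0008,-0.0015,-0.135,0,0,0,-0.3],[-0.0008,-0.0015,-0.14,0,0,0,-0.3]]]'

```text
time_s: 26.35
ee_pos: [0.598, 0.2439, 0.2341]
eef_rot: [3.136, -0.001, 1.65]
force: [-0.0, -0.2, -0.6]
grip_width: 0.0608
grip_force: 0.0
```

Converted, -110 mm / 1000 = -0.11, -100 mm / 1000 = -0.1.

Request:
arm_command --plan '[[[-0.03,0,-0.005,0,0,0,-0.3],[-0.07,0,-0.005,0,0,0,0.5],[-0.1,0,-0.005,0,0,0,1],[-0.11,0,-0.005,0,0,0,1],[-0.11,0,-0.005,0,0,0,1],[-0.11,0,-0.005,0,0,0,1]]]'

```text
time_s: 26.95
ee_pos: [0.6059, 0.1348, 0.2348]
eef_rot: [-3.141, 0.0, 1.65]
force: [0.2, 0.4, -0.3]
grip_width: 0.0245
grip_force: 0.0
```

```bash
python3 chk.py; python3 - <<'E'
from h import *
p,d=grab('side'); c=proj('side',[.597,.243,.05])[0].astype(int); u,v=c
A=cv2.resize(load('wrist')['p'],(400,300)); B=cv2.resize(p[v-50:v+25,u-50:u+50],(400,300),interpolation=2)
cv2.imwrite('pics/s6.png',np.hstack([A,B]))
E
```

```text
3935 foot top z 0.0115 slopes deg [-0.04 -0.03] x [-0.0446  0.0453] y [-0.027   0.0289]
fence face y [0.0239 0.0288] 4923
[0.6059 0.1348 0.2348] [ 0.2  0.4 -0.3]
```

View pics/s6.png

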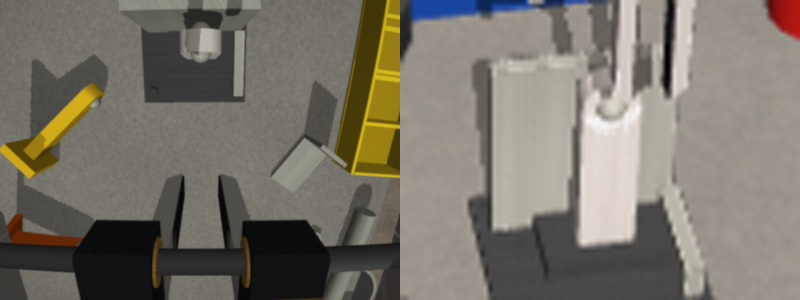

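Foot is flat on the base (slopes < 0.05°) in the corner. I measure the remaining gaps and yaw directly from a closer view, within the same picture.

```bash
cat > gap.py <<'E'
from fit import *
from scipy.optimize import minimize
W=cloud('wrist'); P=W.reshape(-1,3); P=P[~np.isnan(P[:,0])]
P=P[(P[:,2]>.006)&(P[:,0]>.49)&(P[:,0]<.70)&(P[:,1]>.14)&(P[:,1]<.33)&(P[:,2]<.17)]
c0=np.array([.01,.002,.012])
def d(Q,x):
    M=tiltR(x[2],0); L=(Q-[x[0],x[1],0])@M; N=tiltR(x[5],0)
    return np.minimum(dist(L,JIG),dist((L-c0-[x[3],x[4],0])@N,BR))
x=np.array([.5861,.2398,.0767,0,0,0]); Q=P
for _ in range(4):
    r=least_squares(lambda x:d(Q,x),x,loss='soft_l1',f_scale=.001,x_scale=[.01,.01,.05,.01,.01,.05]); x=r.x; Q=Q[abs(d(Q,x))<.004]
print('jig',x[:3].round(4),'bracket rel home mm',(x[3:5]*1e3).round(2),'yaw deg',np.degrees(x[5]).round(2),len(Q),np.median(abs(d(Q,x))).round(5))
E
python3 gap.py
python3 - <<'E'
from h import *
# enlarge current wrist picture around jig
p=load('wrist')['p']; cv2.imwrite('pics/w7.png',cv2.resize(p[0:170,180:440],None,fx=3,fy=3,interpolation=2))
E
```

```text
jig [0.5859 0.2406 0.0838] bracket rel home mm [-1.63 -0.24] yaw deg -0.0 27980 0.00046
```

View pics/w7.png

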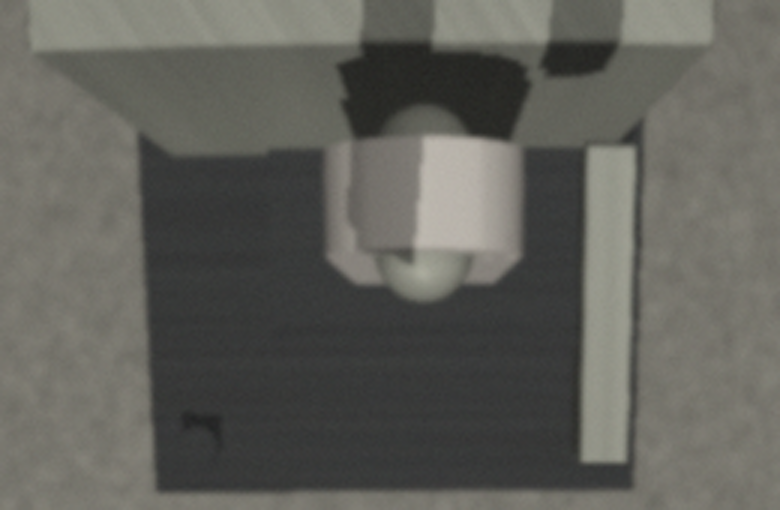

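```bash
python3 - <<'E'
from fit import *
W=cloud('wrist'); x0=[.5859,.2406,.0838]; M=tiltR(x0[2],0); L=(W-[x0[0],x0[1],0])@M-[.01,.002,.012]
x,y,z=L[...,0],L[...,1],L[...,2]
for y0 in(-.02,-.01,0.,.01,.02):
    m=abs(y-y0)<.0025
    s=''
    for lo in np.arange(.038,.054,.001):
        k=m&(x>=lo)&(x<lo+.001)&(z<.05); s+=f'{np.median(z[k])*1e3:5.1f}' if k.sum() else '   --'
    e=m&(z>.009)&(z<.015)&(abs(x)<.06); st=m&(z>.021)&(z<.03)&(x>.03)&(x<.08)
    b=m&(z>-.003)&(z<.003)&(x<0)
    print(y0,'z by x 38..53:',s,'| foot left',np.percentile(x[e],1).round(4),'base right end of left part',np.percentile(x[b],99).round(4) if b.sum() else None,'stop top',np.percentile(x[st],[1,99]).round(4) if st.sum() else None)
E
```

```text
-0.02 z by x 38..53:  10.5 11.8 11.6 11.6 11.3 11.4 11.0 21.8 24.2 24.8 24.9 24.4 24.1 24.7 24.2 24.5 | foot left -0.0437 base right end of left part -0.0467 stop top [0.0453 0.0581]
-0.01 z by x 38..53:  12.1 10.7 11.4 11.6 11.6 12.4 11.5 20.6 24.8 24.4 24.9 24.4 24.0 24.9 24.0 24.9 | foot left -0.0441 base right end of left part -0.0466 stop top [0.0453 0.0586]
0.0 z by x 38..53:  11.7 11.9 11.5 11.4 11.5 11.9 17.7 24.4 24.5 25.4 24.7 24.6 24.3 25.1 25.2 24.7 | foot left -0.0446 base right end of left part -0.047 stop top [0.0447 0.0584]
0.01 z by x 38..53:  11.8 11.6 12.3 11.5 12.1 11.2 15.0 24.2 24.9 24.2 23.7 24.4 24.2 24.3 24.4 23.8 | foot left -0.0444 base right end of left part -0.0468 stop top [0.0446 0.0589]
0.02 z by x 38..53:  11.2 11.6 10.9 11.9 11.3 12.2 13.1 24.7 25.6 24.8 24.9 23.0 24.6 24.3 25.0 25.2 | foot left -0.045 base right end of left part -0.0473 stop top [0.0451 0.0587]
```

The edge estimate leaves a possible gap of about 0.5 mm at the stop, near the camera's resolution. A light one-finger nudge on the bar toward the stop will settle it: descend open around the bar, then push slowly.

Converted, 110 mm / 1000 = 0.11, 100 mm / 1000 = 0.1.

Request:
arm_command --plan '[[[0,0,0,0,0,0,-0.3],[0,0,0,0,0,0,-0.3],[0.03,0,0,0,0,0,-0.3],[0.075,0,0,0,0,0,-0.3],[0.1,0,0,0,0,0,-0.3],[0.11,0,0,0,0,0,-0.3],[0.11,0,0,0,0,0,-0.3]]]'

```text
time_s: 27.75
ee_pos: [0.5971, 0.2445, 0.2347]
eef_rot: [3.142, 0.0, 1.651]
force: [0.2, -0.3, -0.1]
grip_width: 0.061
grip_force: 0.0
```

Converted, 157 mm / 1000 = 0.157, 155 mm / 1000 = 0.155.

Request:
arm_command --plan '[[[0,0,0.035,0,0,0,-0.3],[0,0,0.075,0,0,0,-0.3],[0,0,0.11,0,0,0,-0.3],[0,0,0.135,0,0,0,-0.3],[0,0,0.15,0,0,0,-0.3],[0,0,0.155,0,0,0,-0.3],[0,0.004,0.157,0,0,0,-0.3],[0,0.007,0.157,0,0,0,-0.3],[0,0.007,0.157,0,0,0,-0.3]]]'

```text
time_s: 28.65
ee_pos: [0.6053, 0.2442, 0.0792]
eef_rot: [3.139, -0.0, 1.65]
force: [-0.8, 0.3, 0.9]
grip_width: 0.0613
grip_force: 0.0
```

Converted, 1 mm / 1000 = 0.001, 0.5 mm / 1000 = 0.0005.

Request:
arm_command --plan '[[[0,0.0005,0,0,0,0,-0.3],[0,0.001,0,0,0,0,-0.3],[0,0.001,0,0,0,0,-0.3]]]'

```text
time_s: 28.95
ee_pos: [0.6054, 0.2443, 0.0782]
eef_rot: [3.141, 0.0, 1.65]
force: [0.2, -0.0, 0.7]
grip_width: 0.0608
grip_force: 0.0
```

Converted, 1 mm / 1000 = 0.001, 0.5 mm / 1000 = 0.0005.

Request:
arm_command --plan '[[[0,0.0005,0,0,0,0,-0.3],[0,0.001,0,0,0,0,-0.3],[0,0.001,0,0,0,0,-0.3]]]'

```text
time_s: 29.25
ee_pos: [0.6064, 0.2443, 0.078]
eef_rot: [3.141, 0.0, 1.65]
force: [0.3, -1.0, -0.3]
grip_width: 0.0611
grip_force: 0.0
```

Converted, 0.6 mm / 1000 = 0.0006, 0.3 mm / 1000 = 0.0003.

Request:
arm_command --plan '[[[0,0.0003,0,0,0,0,-0.3],[0,0.0006,0,0,0,0,-0.3],[0,0.0006,0,0,0,0,-0.3]]]'

```text
time_s: 29.55
ee_pos: [0.6069, 0.2444, 0.0779]
eef_rot: [3.141, 0.0, 1.65]
force: [0.2, 0.4, -0.2]
grip_width: 0.0609
grip_force: 0.0
```

Converted, 0.6 mm / 1000 = 0.0006, 0.3 mm / 1000 = 0.0003.

Request:
arm_command --plan '[[[0,0.0003,0,0,0,0,-0.3],[0,0.0006,0,0,0,0,-0.3],[0,0.0006,0,0,0,0,-0.3]]]'

```text
time_s: 29.85
ee_pos: [0.6073, 0.2444, 0.078]
eef_rot: [-3.141, 0.0, 1.65]
force: [-4.3, -0.7, 1.3]
grip_width: 0.0609
grip_force: 2.1
```

Converted, 0.5 mm / 1000 = 0.0005, 0.2 mm / 1000 = 0.0002.

Request:
arm_command --plan '[[[0,0.0002,0,0,0,0,-0.3],[0,0.0005,0,0,0,0,-0.3],[0,0.0005,0,0,0,0,-0.3]]]'

```text
time_s: 30.15
ee_pos: [0.6074, 0.2444, 0.078]
eef_rot: [-3.14, 0.001, 1.65]
force: [-8.3, -0.9, 5.1]
grip_width: 0.0614
grip_force: 3.7
```

```bash
python3 - <<'E'
from h import *
F=[]
for i in range(4):
    grab('side'); o=ctrl.get_obs(); F.append(np.r_[o['force'],o['ee_pos']])
print(np.mean(F,0).round(4))
E
```

```text
[-7.1011 -1.4195  4.4836  0.6074  0.2444  0.078 ]
```

Converted, 0.5 mm / 1000 = 0.0005, 0.2 mm / 1000 = 0.0002.

Request:
arm_command --plan '[[[0,0.0002,0,0,0,0,-0.3],[0,0.0005,0,0,0,0,-0.3],[0,0.0005,0,0,0,0,-0.3]]]'

```text
time_s: 30.65
ee_pos: [0.6076, 0.2445, 0.0781]
eef_rot: [-3.139, 0.001, 1.65]
force: [-9.5, -1.3, 6.8]
grip_width: 0.0611
grip_force: 5.1
```

The force climbs from 4 to 9.5 N with almost no motion, plus an upward component from the onset of tipping, so the short edge is firmly on the stop. I back off and rise clear.

Converted, -155 mm / 1000 = -0.155, -135 mm / 1000 = -0.135.

Request:
arm_command --plan '[[[0,-0.001,0,0,0,0,-0.3],[0,-0.004,0,0,0,0,-0.3],[0,-0.01,0,0,0,0,-0.3],[0,-0.01,0,0,0,0,-0.3],[0,-0.01,-0.015,0,0,0,-0.3],[0,-0.01,-0.05,0,0,0,-0.3],[0,-0.01,-0.095,0,0,0,-0.3],[0,-0.01,-0.135,0,0,0,-0.3],[0,-0.01,-0.155,0,0,0,-0.3],[-0.04,-0.01,-0.155,0,0,0,-0.3],[-0.08,-0.01,-0.155,0,0,0,-0.3],[-0.11,-0.01,-0.155,0,0,0,-0.3]]]'

```text
time_s: 31.85
ee_pos: [0.6073, 0.1322, 0.2345]
eef_rot: [3.14, 0.0, 1.649]
force: [-0.3, 0.7, 0.6]
grip_width: 0.0611
grip_force: 0.0
```

Request:
arm_command --plan '[[[0,0,0,0,0,0,-0.3],[0,0,0,0,0,0,-0.3],[0,0,0,0,0,0,-0.3]]]'

```text
time_s: 32.15
ee_pos: [0.6072, 0.135, 0.2336]
eef_rot: [3.141, 0.0, 1.651]
force: [0.5, 0.8, 0.1]
grip_width: 0.0611
grip_force: 0.0
```

```bash
sed -i '/imwrite/s/;* *cv2.imwrite.*//' chk.py; python3 chk.py; python3 gap.py
```

```text
3981 foot top z 0.0115 slopes deg [-0.04 -0.2 ] x [-0.0446  0.0453] y [-0.027   0.0291]
fence face y [0.0243 0.0288] 4970
[0.6072 0.135  0.2336] [0.5 0.8 0.1]
jig [0.5858 0.2405 0.084 ] bracket rel home mm [-1.9  -0.22] yaw deg 0.23 28073 0.00045
```

```bash
python3 -c "
from station import ctrl
print(ctrl.hand_in())"
```

```text
the job is handed in; nothing more can be done
None
```

I handed in the finished job at about 32 s: the bracket was hung plumb, set down on the bench, re-gripped across its bar, and left flat in the jig against the fence and stop. Home is judged by contact forces, as the camera is only good to about a millimetre. I viewed 11 pictures, one over the limit of 10.

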